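Take the roll cover off the receipt printer

TASK

The receipt printer on the counter needs a new paper roll. Press the snap tab on its end inward, without forcing it, and keep it pressed until the roll cover has popped up at that end. Then take the cover by its rib, draw it toward the tab end until it is out from under the rear lip, lift it off without wrenching it, and lay it gently, flat and rib up, on the bare counter to the right of the printer, leaving everything else where it is.

Things in the scene. Friction and masses are not known exactly. Their poses are not given: they have to be found in the camera images.
- printer: White open-topped receipt printer, fixed: 130 mm long (x), 88 wide (y), walls 5 mm thick, 44 tall. Origin: centre of its underside, z up. Its -x end, with the snap tab, points roughly to the robot's right (world -y). A sprung bar inside pushes the cover's front up by about 11 mm in a second once the tab lets go; the tab must stay pressed meanwhile. Then the cover stays up by itself.
- rear_lip (a point): Middle of the underside of the printer's rear lip (+x end), 43.5 mm above the counter, 54 mm from the printer's origin. The lip (top 47 mm high) reaches 4 mm over the rear edge of the closed cover, which rests there on a ledge 38 mm high. So first draw the popped-up cover 4 to 7 mm toward the tab end (at 7 mm its legs meet the front wall); then it lifts straight up freely.
- tab_face (a point): Fixed on the printer: NOMINAL centre of the unpressed tab's pressing face, 85 mm from the printer's origin along its -x, 24 mm above the counter. Face 26 mm wide, 22 high (13 to 35 mm up); press it along the printer's +x. The real face stands 11 to 29 mm out from the wall, so up to 9 mm further out or in than this point, which is not measured: feel for it.
- snap_tab (a joint): Inward travel of the tab, m: 0 unpressed, 0.0063 at its hard stop. Springs back: 1.5 N plus 0.9 N per mm, plus up to 3 N rubbing. Lets go of the cover after 4.5 to 6 mm; held gently against the stop (8 to 12 N) it always does. Cracks if pushed with more than 18 N.
- cover_rib (a point): Centre of the upright rib on the loose grey cover, by which to take it: 60 mm long (x), 12 thick (y), 20 tall, in the middle of the plate. 10 mm above the plate's top and below the rib's top. Axes as the printer's when closed (-x to the tab end). 52 mm above the counter when closed, 30 mm when the cover lies on the counter. Popped up, the cover leans about 6 degrees.
- cover_front (a point): Point on the cover plate's top near its tab-side edge, 56 mm from the rib's centre toward the tab end and 10 mm below it. Closed, it is 42 mm above the counter; popped up, about 53 mm.
- cover: The whole loose cover, about 80 g: plate 116 x 75 mm, 4 mm thick, with legs and skirts reaching 16 mm below the plate, on which it stands level on the counter. Origin: centre of the skirts' underside, 30 mm below the rib's centre; 22 mm above the counter when closed.
- candle_a_mid (a point): stout white candle with painted flowers on a square foot, about 60 mm wide and 66 mm tall; leave alone (centre)
- candle_b_mid (a point): stout white candle with painted flowers on a square foot, about 61 mm wide and 66 mm tall; leave alone (centre)
- candle_c_mid (a point): stout white candle with painted flowers on a square foot, about 63 mm wide and 66 mm tall; leave alone (centre)
- doll_mid (a point): small turned wooden doll, 35 mm across, 112 mm tall; leave alone (centre)
- brooch_mid (a point): flower brooch, 34 mm across, 8 mm high; leave alone (centre)
- brooch2_mid (a point): flower brooch, 34 mm across, 8 mm high; leave alone (centre)
- stick_mid (a point): thin painted candle lying down, 157 mm long, 17 mm thick; leave alone (near its middle)

How it is judged:
By the outcome, as a careful person would: the job done as asked, in the order asked, and still so for the second after the job is handed in, with the robot touching nothing.
It also fails if it takes over 64 s, if anything falls off the work surface, if the arm or the gripper's body presses on something with over 40 N, if the wrist force passes 120 N, or if a joint passes its speed limit or range.

ROBOT

A 7-joint arm with a two-finger parallel gripper is mounted at the origin on a cart in front of the work surface, level with it; the furniture and walls round the work are solid. World frame = base frame: x ahead of the robot, y to its left, z up, the work surface at z = 0. Lengths are in m, angles in rad, forces in N, time in s.
With the tool pointing down it reaches from about 0.4 to 0.85 m from the base axis. Payload 10.4 kg.
Tool frame: the origin (TCP) lies between the finger pads; the fingertips stand 19 mm ahead of it and the grasp point (between the pads) is the TCP; x points along the fingers, y is the direction in which the jaws open and shut, and the axes are right-handed (so a half turn about x gives the same grasp; the last joint's range is limited). The gripper opens to 87 mm and grips with 3 to 60 N. Pads are 19 mm wide; open, the fingers measure 117 mm over their backs; the gripper's body (75 mm by 190 mm) begins 51 mm behind the grasp point.
Start: joints at [-1.234, 0.332, -0.065, 1.46, 0.022, 1.35, -0.088], TCP at [0.22, 0.585, 0.242] pointing down, gripper open.
Joint ranges: [-2.6, 2.6], [-0.5, 2.12], [-1.47, 1.34], [0.16, 2.42], [-1.27, 4.41], [0.06, 2.06], [-2.6, 2.6]. Speed limits (rad/s): [2.22, 2.22, 2.79, 2.79, 3.14, 3.14, 3.14].

INTERFACE

Orientations are given as a unit quaternion [x, y, z, w].
In Python, from bench import r gives the robot as it stands.
- The arm moves only by the tool drive_tool, never from a script. Its argument "motion" is a list of rows, each a list of 4 numbers: the shift along the tool's x, y, z in cm, then the turn about the tool's x in units of 5 degrees (1.0 is 5 degrees). In form: [[tx, ty, tz, twist], ...]. A call has 1 to 20 rows; each row is the pose to reach, as a shift and turn from the pose commanded when the call began, along the tool's axes at that moment; what a row does not reach only later rows make up. A row lasts 1/12 s, in which the tool goes at most 41.7 mm and 7.16 degrees, less where a joint would pass 70% of its speed; a pose out of reach is approached as far as the arm can. A call with a gripper value outside its range is refused whole. "grip" is the closure in counts, from 0 (fully open) to 255 (shut), set as the call begins (left out, the last holds). The fingers move at their own pace and stop on an object; "force" is the grip in N (left out, the last holds). Time passes only in rows, so rows that repeat a pose let the fingers close. It gives the time, the measured TCP pose, the force and the opening at its end, in the units of the state.
- r.read_state(): the state, without advancing time (a new reading comes with each control period).
- r.camera(name): name is "scene" or "top" or "wrist"; returns the picture (384x512x3 uint8, red, green, blue); there is no depth.
- r.calibration(name): a dict with "fx", "fy", "cx", "cy" (pixels), "xyz" and "orientation" of the camera in the world. Camera axes: x right, y up, looking along -z (the intrinsics and any distortion apply to the point x, -y, -z); pixel columns grow to the right and rows downward; lengths in m; the calibration is good to about 2 mm. The wrist camera is an equidistant fisheye: a pixel r from the principal point sees the ray r / f radians off the axis. A picture is of the moment at which its call begins: read the wrist's pose just before it. calibration takes no time and is no camera call; for the wrist camera it gives the pose at the moment of the call.
- r.close_job(): hands the job in, once; it reports no verdict.
The state is a dict: "time": time; "joint_positions": joint angles; "joint_vel": joint speeds; "joint_torque": joint torques, N m; "ee_pos": TCP position; "eef_rot": TCP orientation; "ft_force": force on the tool from outside, world axes, zero at the start; "torque": the same for the moment, N m; "width": finger opening in m.
Only numpy, scipy, OpenCV 4.12 (cv2) and the standard library are available. Lean on these libraries where they do the work, as an engineer would, in place of code of your own. Each camera call takes 0.05 s, during which the arm holds its last target.

## Working session

There is one attempt and no reset: what is moved stays moved. The work goes in short steps, Python scripts to look and compute and a tool call to move; the robot and the scene stay as the last step left them, time stands still between calls to the robot, and variables do not carry over. Pictures are saved under pics/ and viewed, and the job is handed in when it is done.

Besides the shell and the picture viewer there is one more tool, called after "Emit:" by a JSON object that holds its "api" and its "payload", one argument or row to a line. drive_tool: Moves the arm, as the interface text tells. Its arguments: {"type":"object","properties":{"motion":{"type":"array","items":{"type":"array","items":{"type":"number"}}},"grip":{"type":"number"},"force":{"type":"number"}},"required":["motion"]}

```bash
ls; mkdir -p pics
python3 - <<'E'
from bench import r
import cv2
s=r.read_state(); print(s)
for n in ("scene","top","wrist"):
    print(n,r.calibration(n))
    im=r.camera(n); cv2.imwrite(f"pics/{n}0.png",cv2.resize(im[:,:,::-1],(768,576),interpolation=cv2.INTER_CUBIC))
    cv2.imwrite(f"pics/raw_{n}0.png",im[:,:,::-1])
E
```

```text
pics
{'time': 0.0, 'joint_positions': array([-1.23358596,  0.33290022, -0.06469262,  1.4609518 ,  0.02161404,
        1.34994375, -0.08848324]), 'joint_vel': array([-0.00077206,  0.00032635, -0.00027768, -0.00010674, -0.0009024 ,
       -0.00154027,  0.00067087]), 'joint_torque': array([-7.39267543e-04, -6.23247027e+01,  2.45033449e-02, -3.89901423e+01,
       -6.12769020e-02,  3.96977237e-02,  1.18415255e-04]), 'ee_pos': array([0.21994085, 0.58461575, 0.24073122]), 'eef_rot': array([ 0.12598626,  0.69576118, -0.12704409,  0.69563183]), 'ft_force': array([-0.44466765,  0.4423004 , -0.0278936 ]), 'torque': array([ 0.0244358 , -0.01975446, -0.00968325]), 'width': 0.08670668206928181}
scene {'fx': 383.17877620151614, 'fy': 383.17877620151614, 'cx': 261.6161975433609, 'cy': 194.5146715108352, 'xyz': array([-0.14505915, -0.59611208,  0.79821428]), 'orientation': array([ 0.40909012, -0.16783479, -0.31679318,  0.83911789])}
top {'fx': 465.2550347243889, 'fy': 465.2550347243889, 'cx': 254.31893325771748, 'cy': 192.18485803344566, 'xyz': array([0.43625856, 0.11452462, 1.26961752]), 'orientation': array([-0.01662738,  0.01526717,  0.71333063, -0.70046403])}
wrist {'fx': 297.3186396354542, 'fy': 297.3186396354542, 'cx': 258.6309525255366, 'cy': 191.53583513680093, 'xyz': array([0.15359135, 0.60997948, 0.38485177]), 'orientation': array([-0.11000696, -0.07584166,  0.56395397,  0.8149248 ])}
```

View pics/scene0.png

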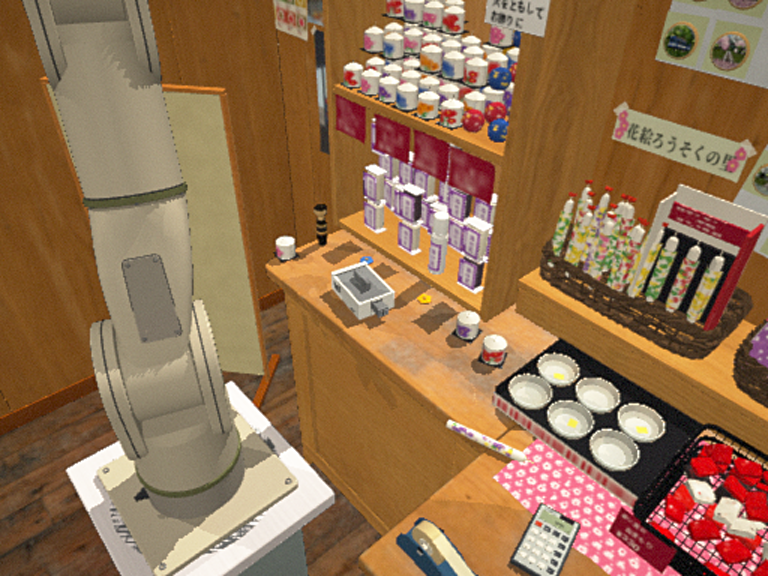

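View pics/top0.png

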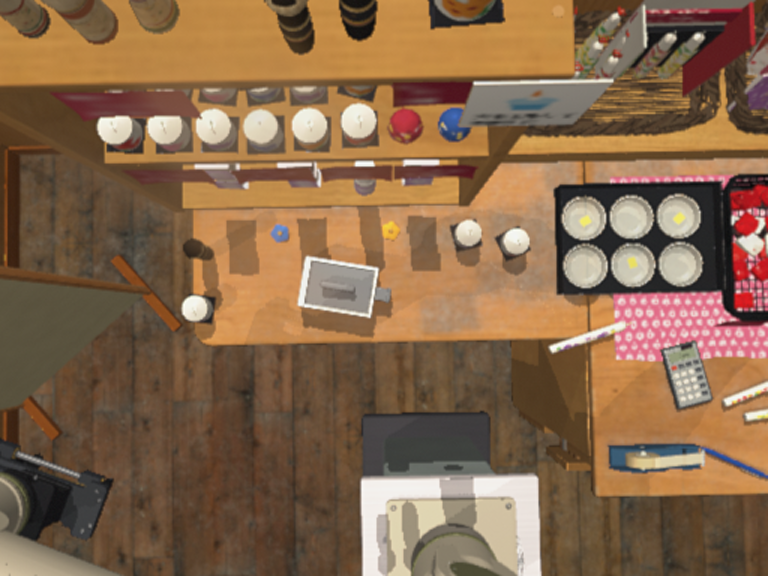

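View pics/wrist0.png

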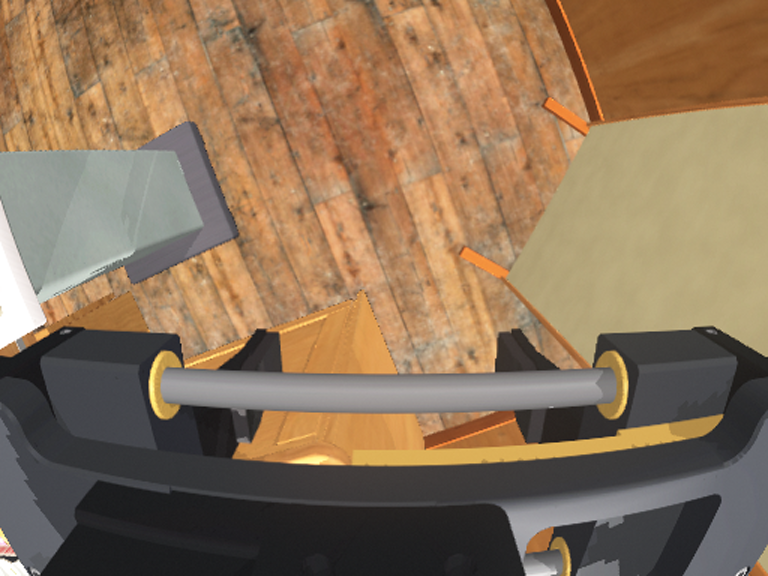

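```bash
cat > h.py <<'E'
import numpy as np, cv2
from scipy.spatial.transform import Rotation as R
from bench import r
def ray(n,u,v,cal=None):
    c=cal or r.calibration(n)
    x=(u-c['cx'])/c['fx']; y=(v-c['cy'])/c['fy']
    if n=='wrist':
        t=np.hypot(x,y); k=np.sin(t)/t if t>1e-9 else 1
        d=np.array([x*k,-y*k,-np.cos(t)])
    else: d=np.array([x,-y,-1.])
    return np.array(c['xyz']),R.from_quat(c['orientation']).apply(d)
def plane(n,u,v,z,cal=None):
    o,d=ray(n,u,v,cal); return o+d*(z-o[2])/d[2]
def proj(n,p,cal=None):
    c=cal or r.calibration(n)
    q=R.from_quat(c['orientation']).inv().apply(np.asarray(p)-c['xyz'])
    x,y,z=q[0],-q[1],-q[2]
    if n=='wrist':
        rr=np.hypot(x,y);t=np.arctan2(rr,z);k=t/rr
        return c['cx']+c['fx']*x*k,c['cy']+c['fy']*y*k
    return c['cx']+c['fx']*x/z,c['cy']+c['fy']*y/z
def crop(im,u0,v0,u1,v1,s,name):
    c=cv2.resize(im[v0:v1,u0:u1,::-1] if im is not None else im,None,fx=s,fy=s,interpolation=cv2.INTER_CUBIC)
    cv2.imwrite(name,c)
E
python3 - <<'E'
import cv2
from h import *
t=cv2.imread('pics/raw_top0.png')[:,:,::-1]; crop(t,120,135,280,235,5,'pics/topc.png')
t=cv2.imread('pics/raw_scene0.png')[:,:,::-1]; crop(t,175,130,345,250,4.7,'pics/scenec.png')
E
```

```text
(no output)
```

View pics/topc.png

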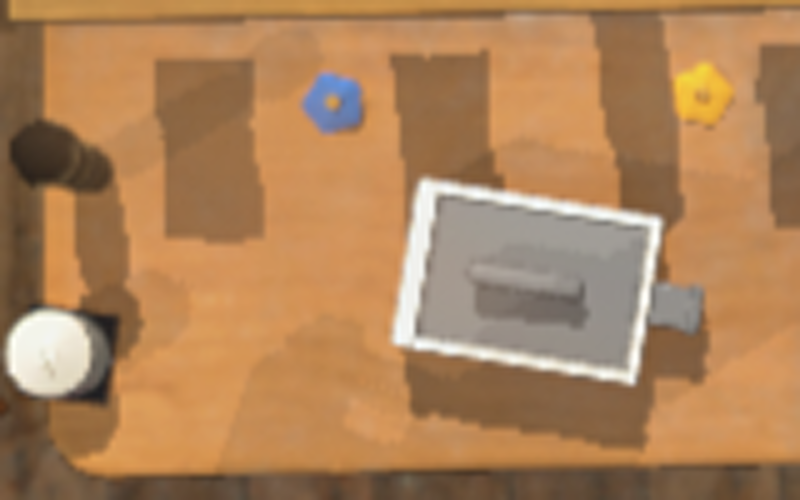

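View pics/scenec.png

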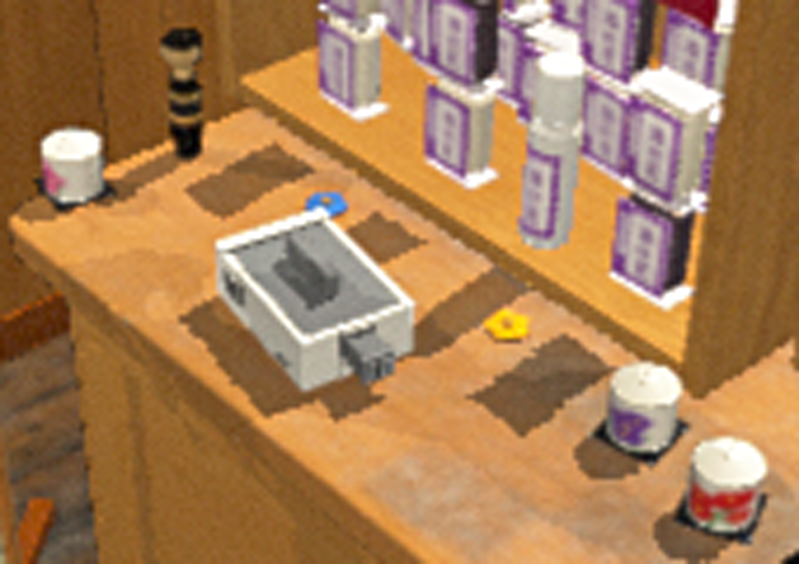

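Run:
```python
from h import *
def P(a,b,z): return plane('top',(a+.5)/5-.5+120,(b+.5)/5-.5+135,z)
for n,a,b,z in [('FL',662,215,.044),('FR',635,384,.044),('RL',421,180,.047),('RR',394,345,.047),('rib0',470,268,.062),('rib1',583,287,.062),('tabL',703,287,.035),('tabR',697,332,.035),('yel',703,95,.008),('blue',333,102,.008),('edge1',200,472,0),('edge2',790,465,0),('shelf1',50,20,.0),('shelf',790,10,.0)]:
    print(n,P(a,b,z).round(4))
fl,fr,rl,rr=P(662,215,.044),P(635,384,.044),P(421,180,.047),P(394,345,.047)
c=(fl+fr+rl+rr)/4; ax=(rl+rr-fl-fr)/2; ax/=np.linalg.norm(ax); print(c,ax,np.degrees(np.arctan2(ax[1],ax[0])))
print(np.linalg.norm(fl-fr),np.linalg.norm(rl-fl))
print('scene proj of c', proj('scene',[c[0],c[1],.062]))
# candles
for n,u,v in [('b',468/1.5,232/1.5),('c',515/1.5,240/1.5),('a',195/1.5,308/1.5)]: print(n,plane('top',u,v,.066).round(4))
print('stick',plane('top',550/1.5,348/1.5,.008),'corner',plane('top',510/1.5,342/1.5,0))
# scene checks: top corners at crop scale 4.7 origin 175,130
def S(a,b,z): return plane('scene',(a+.5)/4.7-.5+175,(b+.5)/4.7-.5+130,z)
print('S', S(299,345,.044),S(411,302,.044),S(220,242,.047),S(323,212,.047),'yel',S(507,326,.008))
```

```text
FL [0.5303 0.1218 0.044 ]
FR [0.4414 0.1376 0.044 ]
RL [0.5509 0.2485 0.047 ]
RR [0.4641 0.2639 0.047 ]
rib0 [0.5031 0.222  0.062 ]
rib1 [0.4921 0.1634 0.062 ]
tabL [0.4922 0.1008 0.035 ]
tabR [0.4684 0.1044 0.035 ]
yel [0.5982 0.0985 0.008 ]
blue [0.598  0.3002 0.008 ]
edge1 [0.398  0.3762 0.    ]
edge2 [0.396  0.0548 0.    ]
shelf1 [0.6472 0.4564 0.    ]
shelf [0.6452 0.0498 0.    ]
[0.49664882 0.1929532  0.0455    ] [0.16891281 0.9853539  0.02337005] 80.27270376266014
0.09030415045524122 0.12841881004894232
scene proj of c (np.float64(240.93104095483832), np.float64(183.54040879017705))
b [ 0.5854 -0.0353  0.066 ]
c [ 0.57   -0.1163  0.066 ]
a [0.4624 0.4386 0.066 ]
stick [ 0.37999498 -0.18517762  0.008     ] corner [ 0.3917968  -0.11488474  0.        ]
S [0.43961753 0.13749734 0.044     ] [0.52822271 0.12416852 0.044     ] [0.46864133 0.26210823 0.047     ] [0.54903621 0.24367458 0.047     ] yel [0.59364254 0.09348428 0.008     ]
```

```bash
cat >> h.py <<'E'
YAW=np.radians(80.3)
def plan(target,yaw=None,zsign=1):
    """shift in tool cm and twist units to reach target TCP; jaw(tool y) perp to printer x"""
    s=r.read_state(); M=R.from_quat(s['eef_rot']).as_matrix()
    sh=M.T@(np.array(target)-s['ee_pos'])*100
    ax=np.array([np.cos(YAW),np.sin(YAW),0]); zt=M.T@ax  # printer +x in tool frame
    a=np.degrees(np.arctan2(-zt[1],zt[2]))  # rotate about x so that z aligned to ax
    a=(a+90)%180-90
    print('t',round(s['time'],2),'pos',s['ee_pos'].round(4),'w',round(s['width'],4),'F',s['ft_force'].round(2))
    print('shift cm',sh.round(2),'twist units',round(a/5,2))
    return sh
E
python3 - <<'E'
from h import *
s=r.read_state(); print(R.from_quat(s['eef_rot']).as_matrix().round(3))
plan([0.472,0.05,0.24])
E
```

```text
[[-0.     0.352  0.936]
 [-0.001  0.936 -0.352]
 [-1.    -0.001  0.   ]]
t 0.15 pos [0.2199 0.5847 0.241 ] w 0.0869 F [-0.08 -0.67 -0.3 ]
shift cm [  0.14 -41.18  42.42] twist units 15.82
```

Emit:
{"api": "drive_tool", "payload": {
  "motion": [
    [0, -1.5, 1.5, 0.8],
    [0, -4, 4, 2],
    [0, -7, 7, 3.4],
    [0, -10, 10, 4.8],
    [0, -13, 13, 6.2],
    [0, -16, 16, 7.6],
    [0, -19, 19, 9],
    [0, -22, 22, 10.4],
    [0, -25, 25, 11.8],
    [0, -28, 28, 13.2],
    [0, -31, 31, 14.6],
    [0, -34, 34, 15.8],
    [0, -37, 37.5, 15.8],
    [0, -39, 40, 15.8],
    [0, -40, 41.3, 15.8],
    [0, -40.2, 42.1, 15.8],
    [0, -40.2, 42.1, 15.8],
    [0, -40.2, 42.1, 15.8]
  ],
  "grip": 255,
  "force": 20
}}

```text
time: 1.65
ee_pos: [0.4722, 0.0616, 0.2412]
eef_rot: [-0.54, -0.457, 0.54, -0.456]
ft_force: [0.3, 0.6, 0.0]
width: 0.0004
```

Run:
```python
from h import *
s=r.read_state(); print(R.from_quat(s['eef_rot']).as_matrix().round(3), s['joint_positions'].round(2))
plan([0.4746,0.0649,0.034])
c=r.calibration('wrist'); im=r.camera('wrist'); crop(im,0,0,512,384,1.5,'pics/w1.png')
im=r.camera('top'); crop(im,150,120,310,230,5,'pics/t1.png')
```

```text
[[-0.001  0.986 -0.166]
 [ 0.    -0.166 -0.986]
 [-1.    -0.001  0.   ]] [-0.71 -0.02  0.48  1.86  0.01  1.3  -0.4 ]
t 1.65 pos [0.4722 0.0616 0.2412] w 0.0004 F [0.29 0.56 0.01]
shift cm [20.72  0.2  -0.37] twist units 0.03
```

View pics/w1.png

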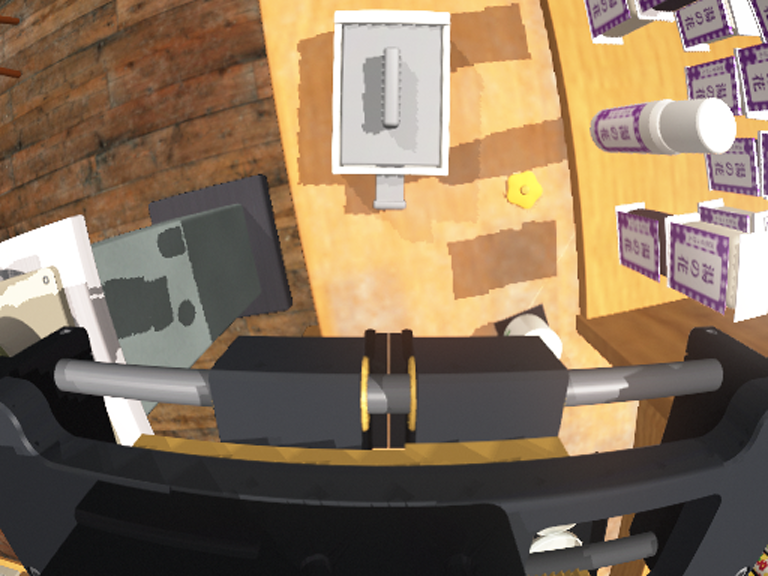

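View pics/t1.png

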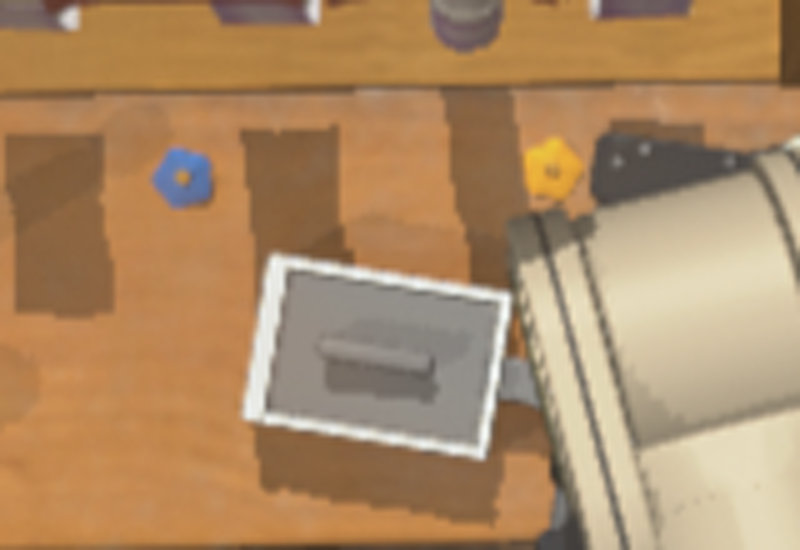

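Run:
```python
from h import *
im=r.camera('wrist'); crop(im,205,0,325,145,5,'pics/w2.png')
print(r.calibration('wrist'))
```

```text
{'fx': 297.3186396354542, 'fy': 297.3186396354542, 'cx': 258.6309525255366, 'cy': 191.53583513680093, 'xyz': array([0.48530488, 0.13311038, 0.38541842]), 'orientation': array([-0.13276236,  0.01133557, -0.08192486,  0.98769124])}
```

View pics/w2.png

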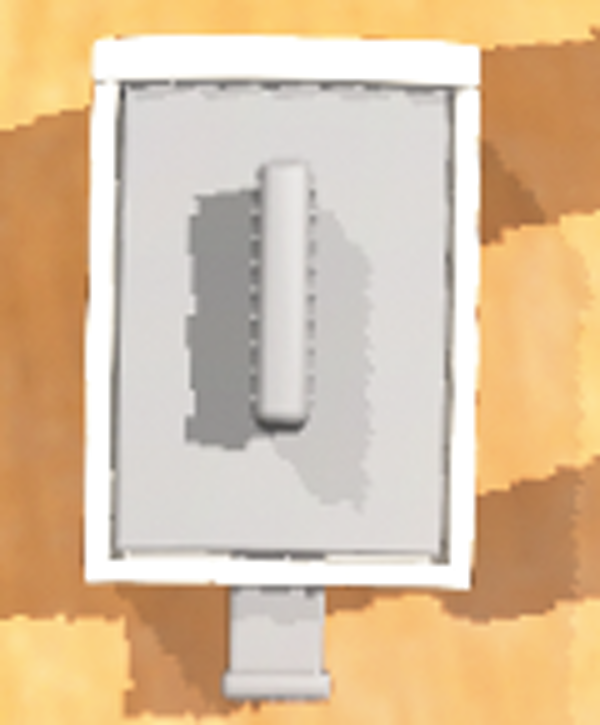

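Run:
```python
from h import *
cal=r.calibration('wrist')
def P(a,b,z): return plane('wrist',(a+.5)/5-.5+205,(b+.5)/5-.5,z,cal)
q=[P(85,583,.044),P(470,588,.044),P(93,38,.047),P(481,44,.047)]
for x in q: print(x.round(4))
c=sum(q)/4; ax=(q[2]+q[3]-q[0]-q[1]); ax[2]=0; ax/=np.linalg.norm(ax)
print('c',c.round(4),'yaw',np.degrees(np.arctan2(ax[1],ax[0])),np.linalg.norm(q[0]-q[1]),np.linalg.norm(q[2]-q[0]))
r0,r1=P(286,160,.062),P(283,418,.062); print('rib',r0.round(4),r1.round(4),((r0+r1)/2).round(4),np.linalg.norm(r0-r1), np.degrees(np.arctan2(*(r0-r1)[[1,0]])))
t=[P(222,696,.035),P(332,696,.035)]; print('tab',t, [(x-c)@ax for x in t])
```

```text
[0.4427 0.1359 0.044 ]
[0.5293 0.1203 0.044 ]
[0.4659 0.2637 0.047 ]
[0.5532 0.248  0.047 ]
c [0.4978 0.192  0.0455] yaw 79.55082637666291 0.08798368708048922 0.12998195063140205
rib [0.5033 0.2211 0.062 ] [0.493  0.1638 0.062 ] [0.4981 0.1924 0.062 ] 0.058239410676379104 79.86120793763718
tab [array([0.46869341, 0.10387732, 0.035     ]), array([0.49425134, 0.09962172, 0.035     ])] [np.float64(-0.09190524932497214), np.float64(-0.09145501533939808)]
```

Emit:
{"api": "drive_tool", "payload": {
  "motion": [
    [1.5, 0, 0, 0],
    [4.5, 0.1, 0, 0],
    [8, 0.2, 0, 0],
    [11.5, 0.27, 0, 0],
    [14.5, 0.27, -0.3, 0],
    [17, 0.27, -0.6, 0],
    [19, 0.27, -0.9, 0],
    [20.2, 0.27, -1.2, 0],
    [20.8, 0.27, -1.3, 0],
    [20.8, 0.27, -1.3, 0],
    [20.8, 0.27, -1.3, 0]
  ]
}}

```text
time: 2.72
ee_pos: [0.4775, 0.0734, 0.034]
eef_rot: [0.54, 0.457, -0.54, 0.457]
ft_force: [0.7, -0.4, -0.4]
width: 0.0007
```

Emit:
{"api": "drive_tool", "payload": {
  "motion": [
    [0, 0, -0.3, 0],
    [0, 0, -0.6, 0],
    [0, 0, -0.9, 0],
    [0, 0, -1.2, 0],
    [0, 0, -1.2, 0],
    [0, 0, -1.2, 0]
  ]
}}

```text
time: 3.22
ee_pos: [0.4795, 0.085, 0.0337]
eef_rot: [0.54, 0.456, -0.54, 0.456]
ft_force: [-0.2, -0.2, 0.2]
width: 0.0006
```

```bash
sed -i 's/radians(80.3)/radians(79.8)/' h.py
python3 - <<'E'
from h import *
im=r.camera('wrist'); crop(im,160,60,360,260,3.9,'pics/w3.png')
plan([.477,.0742,.033]);
E
```

```text
t 3.27 pos [0.4794 0.0848 0.0336] w 0.0004 F [-0.94 -0.76  0.66]
shift cm [ 0.06 -0.06  1.08] twist units 0.12
```

View pics/w3.png

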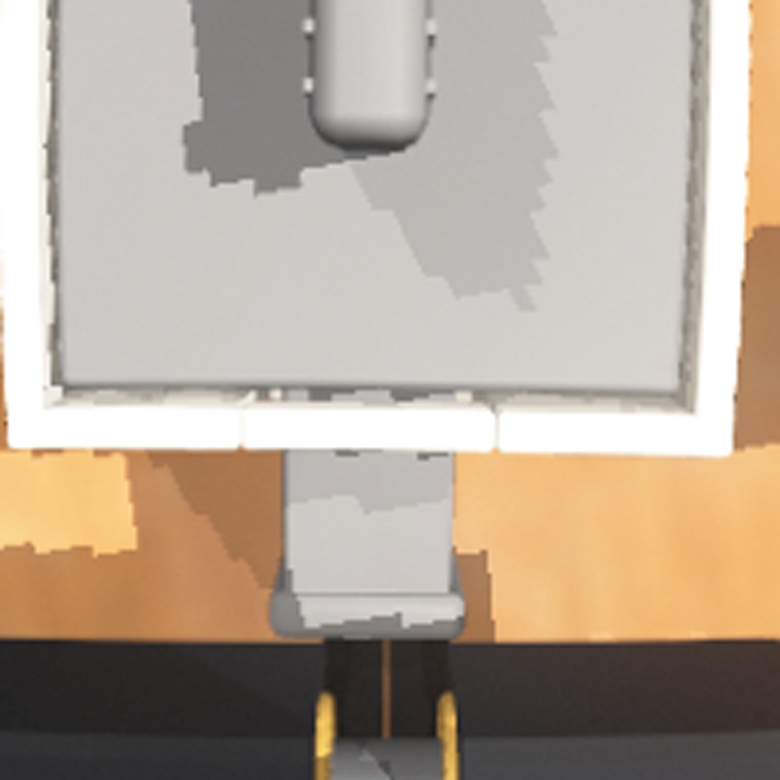

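Emit:
{"api": "drive_tool", "payload": {
  "motion": [
    [0, -0.15, -0.1, 0],
    [0, -0.15, -0.2, 0],
    [0, -0.15, -0.3, 0],
    [0, -0.15, -0.4, 0],
    [0, -0.15, -0.4, 0]
  ]
}}

```text
time: 3.68
ee_pos: [0.4786, 0.0892, 0.0335]
eef_rot: [0.54, 0.456, -0.54, 0.456]
ft_force: [-0.2, 0.2, -0.3]
width: 0.0002
```

Emit:
{"api": "drive_tool", "payload": {
  "motion": [
    [0, 0, -0.1, 0],
    [0, 0, -0.1, 0]
  ]
}}

```text
time: 3.85
ee_pos: [0.4787, 0.0898, 0.0335]
eef_rot: [-0.54, -0.456, 0.54, -0.456]
ft_force: [-1.5, -1.4, 1.2]
width: 0.0005
```

Emit:
{"api": "drive_tool", "payload": {
  "motion": [
    [0, 0, -0.1, 0],
    [0, 0, -0.1, 0]
  ]
}}

```text
time: 4.02
ee_pos: [0.4789, 0.0906, 0.0335]
eef_rot: [-0.54, -0.456, 0.54, -0.456]
ft_force: [-0.5, -2.2, 1.1]
width: 0.0008
```

Emit:
{"api": "drive_tool", "payload": {
  "motion": [
    [0, 0, -0.1, 0],
    [0, 0, -0.1, 0]
  ]
}}

```text
time: 4.18
ee_pos: [0.4791, 0.0916, 0.0335]
eef_rot: [-0.54, -0.456, 0.54, -0.456]
ft_force: [0.3, -3.2, 1.5]
width: 0.0007
```

Emit:
{"api": "drive_tool", "payload": {
  "motion": [
    [0, 0, -0.1, 0],
    [0, 0, -0.1, 0]
  ]
}}

```text
time: 4.35
ee_pos: [0.4792, 0.0926, 0.0335]
eef_rot: [-0.54, -0.456, 0.54, -0.456]
ft_force: [-0.9, -4.8, 1.0]
width: 0.0003
```

Emit:
{"api": "drive_tool", "payload": {
  "motion": [
    [0, 0, -0.1, 0],
    [0, 0, -0.1, 0]
  ]
}}

```text
time: 4.52
ee_pos: [0.4794, 0.0935, 0.0335]
eef_rot: [-0.54, -0.456, 0.54, -0.456]
ft_force: [-0.7, -4.8, 1.1]
width: 0.0005
```

Emit:
{"api": "drive_tool", "payload": {
  "motion": [
    [0, 0, -0.1, 0],
    [0, 0, -0.1, 0]
  ]
}}

```text
time: 4.68
ee_pos: [0.4796, 0.0944, 0.0335]
eef_rot: [-0.54, -0.456, 0.54, -0.456]
ft_force: [-0.5, -5.7, 2.4]
width: 0.0004
```

Emit:
{"api": "drive_tool", "payload": {
  "motion": [
    [0, 0, -0.05, 0],
    [0, 0, -0.05, 0]
  ]
}}

```text
time: 4.85
ee_pos: [0.4796, 0.0948, 0.0335]
eef_rot: [-0.54, -0.456, 0.54, -0.456]
ft_force: [-0.8, -5.2, 1.6]
width: -0.0001
```

Emit:
{"api": "drive_tool", "payload": {
  "motion": [
    [0, 0, -0.05, 0],
    [0, 0, -0.05, 0]
  ]
}}

```text
time: 5.02
ee_pos: [0.4797, 0.0952, 0.0335]
eef_rot: [-0.54, -0.456, 0.54, -0.456]
ft_force: [-1.0, -6.3, 2.1]
width: 0.0007
```

Emit:
{"api": "drive_tool", "payload": {
  "motion": [
    [0, 0, -0.05, 0],
    [0, 0, -0.05, 0]
  ]
}}

```text
time: 5.18
ee_pos: [0.4798, 0.0956, 0.0335]
eef_rot: [-0.54, -0.456, 0.541, -0.456]
ft_force: [-1.3, -7.5, 1.9]
width: 0.0005
```

Emit:
{"api": "drive_tool", "payload": {
  "motion": [
    [0, 0, -0.03, 0],
    [0, 0, -0.03, 0]
  ]
}}

```text
time: 5.35
ee_pos: [0.4798, 0.0958, 0.0335]
eef_rot: [-0.54, -0.456, 0.541, -0.456]
ft_force: [-1.2, -6.6, 2.4]
width: 0.0006
```

Emit:
{"api": "drive_tool", "payload": {
  "motion": [
    [0, 0, -0.03, 0],
    [0, 0, -0.03, 0]
  ]
}}

```text
time: 5.52
ee_pos: [0.4799, 0.096, 0.0335]
eef_rot: [-0.54, -0.456, 0.541, -0.456]
ft_force: [-1.5, -8.1, 2.5]
width: 0.0005
```

Emit:
{"api": "drive_tool", "payload": {
  "motion": [
    [0, 0, -0.03, 0],
    [0, 0, -0.03, 0]
  ]
}}

```text
time: 5.68
ee_pos: [0.4799, 0.0961, 0.0335]
eef_rot: [-0.54, -0.456, 0.541, -0.456]
ft_force: [-1.0, -7.4, 2.9]
width: 0.0005
```

Emit:
{"api": "drive_tool", "payload": {
  "motion": [
    [0, 0, -0.03, 0],
    [0, 0, -0.03, 0]
  ]
}}

```text
time: 5.85
ee_pos: [0.4799, 0.0962, 0.0334]
eef_rot: [-0.54, -0.456, 0.541, -0.456]
ft_force: [-1.4, -8.1, 3.2]
width: 0.0009
```

Emit:
{"api": "drive_tool", "payload": {
  "motion": [
    [0, 0, -0.03, 0],
    [0, 0, -0.03, 0]
  ]
}}

```text
time: 6.02
ee_pos: [0.4799, 0.0962, 0.0334]
eef_rot: [-0.54, -0.456, 0.541, -0.456]
ft_force: [-1.1, -9.4, 3.7]
width: 0.0003
```

Run:
```python
from h import *
im=r.camera('wrist'); crop(im,110,0,410,260,2.6,'pics/w4.png')
print(r.read_state()['ft_force'],r.read_state()['ee_pos'],r.read_state()['time'])
```

```text
[-1.3993737  -9.60539071  3.88946933] [0.47990676 0.09620282 0.03344151] 6.0667
```

View pics/w4.png

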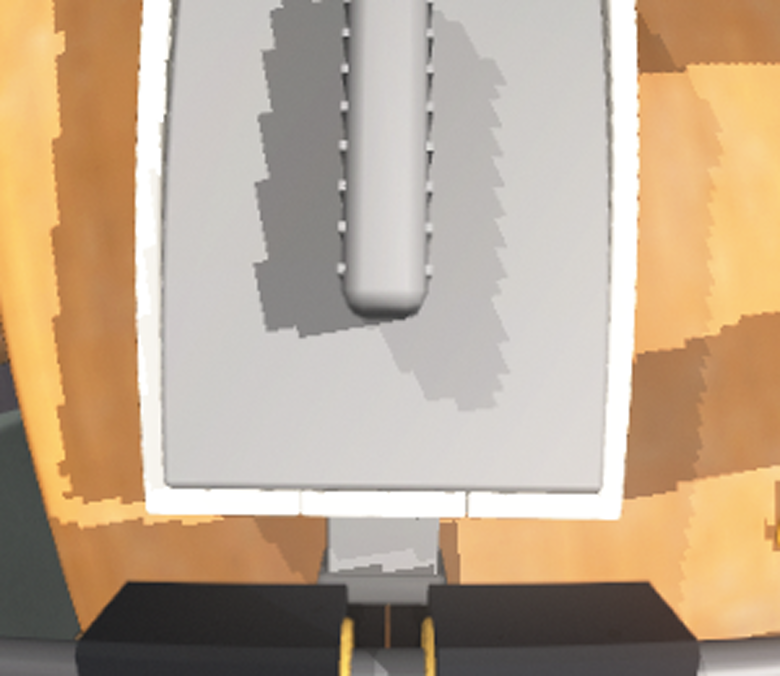

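Emit:
{"api": "drive_tool", "payload": {
  "motion": [
    [0, 0, 0, 0],
    [0, 0, 0, 0],
    [0, 0, 0, 0],
    [0, 0, 0, 0],
    [0, 0, 0, 0],
    [0, 0, 0, 0],
    [0, 0, 0, 0],
    [0, 0, 0, 0],
    [0, 0, 0, 0],
    [0, 0, 0, 0],
    [0, 0, 0, 0],
    [0, 0, 0, 0],
    [0, 0, 0, 0],
    [0, 0, 0, 0],
    [0, 0, 0, 0]
  ]
}}

```text
time: 7.32
ee_pos: [0.4799, 0.0962, 0.0335]
eef_rot: [-0.54, -0.456, 0.541, -0.456]
ft_force: [-1.6, -9.5, 3.7]
width: 0.0004
```

Run:
```python
from h import *
im=r.camera('wrist'); crop(im,110,0,410,260,2.6,'pics/w5.png')
im=r.camera('scene'); crop(im,195,150,315,240,6,'pics/s5.png')
print(r.read_state()['ft_force'],r.read_state()['ee_pos'],r.read_state()['time'])
```

```text
[ -1.40749985 -10.16311042   3.33549619] [0.47993458 0.09621602 0.03347001] 7.4167
```

View pics/w5.png

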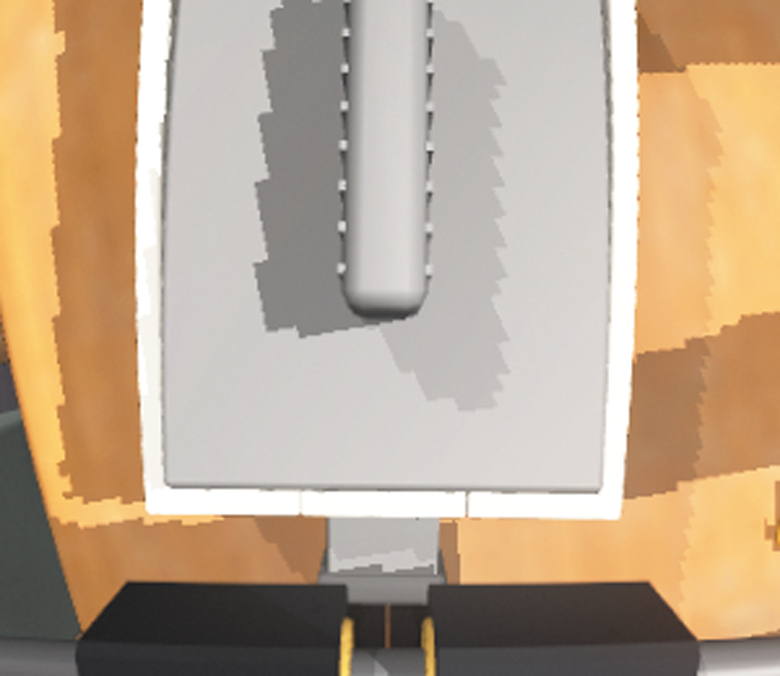

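View pics/s5.png

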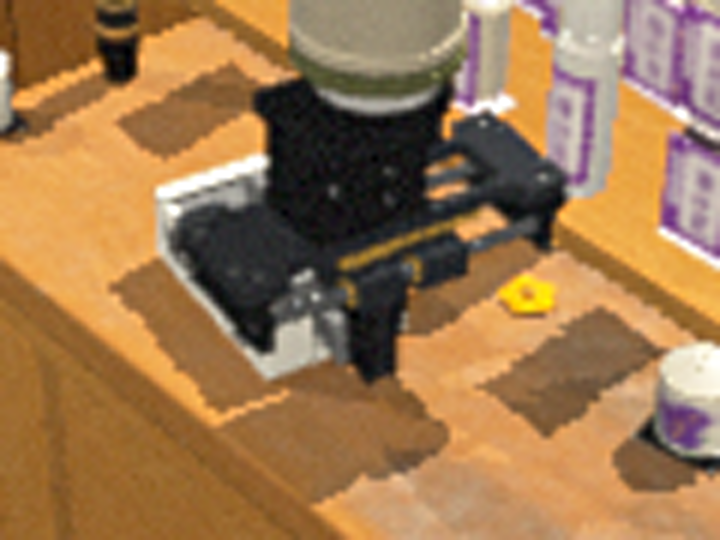

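Run:
```python
from h import *
cal=r.calibration('wrist')
def P(a,b,z): return plane('wrist',(a+.5)/2.6-.5+110,(b+.5)/2.6-.5,z,cal)
c=np.array([.498,.1923,0]);ax=np.array([np.cos(YAW),np.sin(YAW),0])
for z in (.042,.053):
    a,b=P(165,487,z),P(603,490,z); print(z,np.linalg.norm(a-b),[(p-c)@ax for p in(a,b)])
a,b=P(147,515,.044),P(619,519,.044); print(np.linalg.norm(a-b),[(p-c)@ax for p in(a,b)])
s=r.read_state(); print((s['ee_pos']-c)@ax)
```

```text
0.042 0.08144657721568575 [np.float64(-0.0606531623459714), np.float64(-0.06052976486377866)]
0.053 0.0748268375445584 [np.float64(-0.05777533273011916), np.float64(-0.05766196463450241)]
0.08779165345445271 [np.float64(-0.06553490647448158), np.float64(-0.06554390209126762)]
-0.09776453843536985
```

Emit:
{"api": "drive_tool", "payload": {
  "motion": [
    [0, 0, 0.15, 0],
    [0, 0, 0.6, 0],
    [0, 0, 1.5, 0],
    [-0.5, 0, 2, 0],
    [-2, 0, 2, 0],
    [-5, 0, 2, 0],
    [-8, 0, 1, 0],
    [-10, 0, -1, 0],
    [-11, 0, -3.5, 0],
    [-11, 0, -6, 0],
    [-11, 0, -8, 0],
    [-11, 0, -9.3, 0],
    [-11, 0, -9.9, 0],
    [-11, 0, -9.9, 0],
    [-11, 0, -9.9, 0]
  ],
  "grip": 130
}}

```text
time: 8.67
ee_pos: [0.4966, 0.1943, 0.1434]
eef_rot: [-0.54, -0.456, 0.541, -0.456]
ft_force: [-0.5, 0.7, 0.1]
width: 0.0426
```

Run:
```python
from h import *
s=plan([.4983,.1937,.100])
im=r.camera('wrist'); crop(im,0,0,512,384,1.5,'pics/w6.png')
im=r.camera('scene'); crop(im,195,150,315,240,6,'pics/s6.png')
im=r.camera('top'); crop(im,150,120,310,230,5,'pics/t6.png')
```

```text
t 8.67 pos [0.4966 0.1943 0.1434] w 0.0426 F [-0.47  0.68  0.09]
shift cm [4.34 0.17 0.03] twist units 0.11
```

View pics/w6.png

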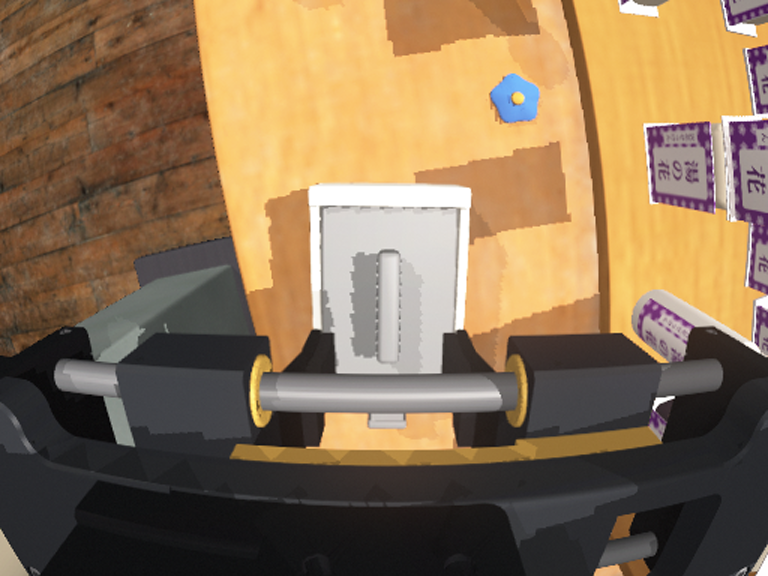

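View pics/s6.png

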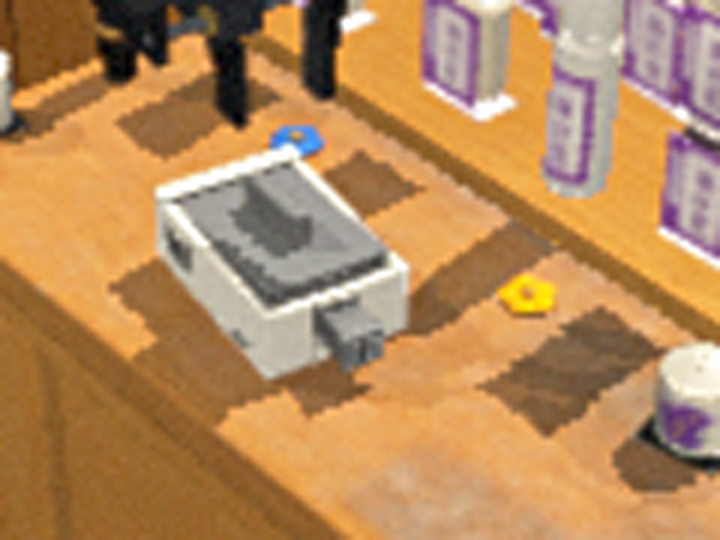

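Run:
```python
from h import *
im=r.camera('wrist'); cal=r.calibration('wrist'); crop(im,205,115,320,255,5,'pics/w7.png')
def P(a,b,z): return plane('wrist',(a+.5)/1.5-.5,(b+.5)/1.5-.5,z,cal)
c=np.array([.498,.1923,0]);ax=np.array([np.cos(YAW),np.sin(YAW),0]);ay=np.array([-ax[1],ax[0],0])
a,b=P(389.5,250,.0645),P(387.5,362,.070)
for p in (a,b,(a+b)/2): print(p.round(4),((p-c)@ax*1000).round(1),((p-c)@ay*1000).round(1))
```

```text
[0.5039 0.2244 0.0645] 32.6 -0.2
[0.4928 0.1658 0.07  ] -27.0 0.4
[0.4984 0.1951 0.0672] 2.8 0.1
```

View pics/w7.png

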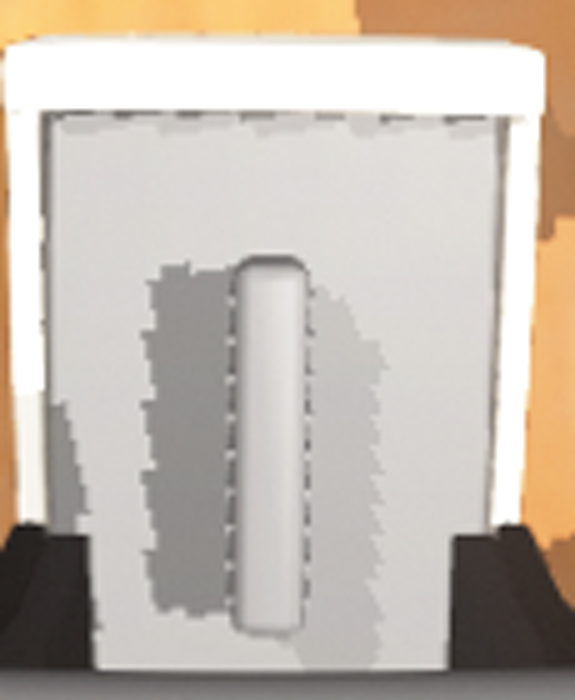

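Emit:
{"api": "drive_tool", "payload": {
  "motion": [
    [1, 0.1, 0, 0.1],
    [2.5, 0.17, 0, 0.1],
    [4, 0.17, 0, 0.1],
    [5.2, 0.17, 0, 0.1],
    [6, 0.17, 0, 0.1],
    [6.5, 0.17, 0, 0.1],
    [6.9, 0.17, 0, 0.1],
    [7.2, 0.17, 0, 0.1],
    [7.2, 0.17, 0, 0.1]
  ]
}}

```text
time: 9.62
ee_pos: [0.4983, 0.1951, 0.0713]
eef_rot: [-0.542, -0.454, 0.542, -0.454]
ft_force: [0.0, 0.9, 0.1]
width: 0.0426
```

Emit:
{"api": "drive_tool", "payload": {
  "motion": [
    [0.1, 0, 0, 0],
    [0.2, 0, 0, 0],
    [0.2, 0, 0, 0]
  ]
}}

```text
time: 9.87
ee_pos: [0.4984, 0.1952, 0.0697]
eef_rot: [0.542, 0.454, -0.542, 0.454]
ft_force: [0.2, -0.7, -1.2]
width: 0.0424
```

Run:
```python
from h import *
plan([.4983,.1945,.0695])
im=r.camera('wrist'); crop(im,110,0,410,290,2.0,'pics/w8.png')
```

```text
t 9.87 pos [0.4984 0.1952 0.0697] w 0.0424 F [ 0.21 -0.74 -1.21]
shift cm [0.02 0.   0.07] twist units 0.02
```

View pics/w8.png

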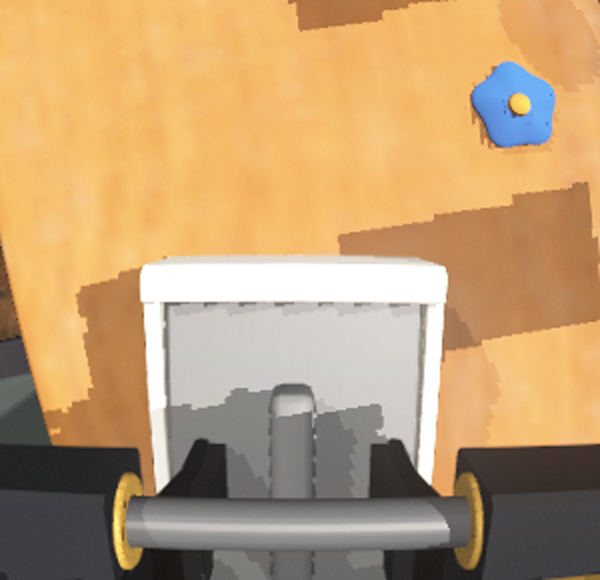

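Emit:
{"api": "drive_tool", "payload": {
  "motion": [
    [0, 0, 0, 0],
    [0, 0, 0, 0],
    [0, 0, 0, 0],
    [0, 0, 0, 0],
    [0, 0, 0, 0],
    [0, 0, 0, 0],
    [0, 0, 0, 0],
    [0, 0, 0, 0],
    [0, 0, 0, 0],
    [0, 0, 0, 0]
  ],
  "grip": 255,
  "force": 15
}}

```text
time: 10.75
ee_pos: [0.4983, 0.1952, 0.0696]
eef_rot: [0.542, 0.454, -0.542, 0.454]
ft_force: [-0.5, 0.0, 0.4]
width: 0.0118
```

Emit:
{"api": "drive_tool", "payload": {
  "motion": [
    [0, 0, 0.1, 0],
    [0, 0, 0.2, 0],
    [0, 0, 0.3, 0],
    [0, 0, 0.4, 0],
    [0, 0, 0.4, 0]
  ]
}}

```text
time: 11.17
ee_pos: [0.4976, 0.191, 0.0696]
eef_rot: [0.542, 0.454, -0.542, 0.454]
ft_force: [0.5, 0.8, 0.3]
width: 0.0121
```

Emit:
{"api": "drive_tool", "payload": {
  "motion": [
    [0, 0, 0.05, 0],
    [0, 0, 0.1, 0],
    [0, 0, 0.15, 0],
    [0, 0, 0.15, 0],
    [0, 0, 0.15, 0]
  ]
}}

```text
time: 11.58
ee_pos: [0.4973, 0.1897, 0.0695]
eef_rot: [0.542, 0.454, -0.542, 0.454]
ft_force: [0.4, 1.3, 0.1]
width: 0.0121
```

Run:
```python
from h import *
plan([.4984,.1952,.0697])
im=r.camera('wrist'); crop(im,160,110,360,290,4.0,'pics/w9.png')
```

```text
t 11.58 pos [0.4973 0.1897 0.0695] w 0.0121 F [0.44 1.29 0.05]
shift cm [-0.02  0.01 -0.56] twist units 0.02
```

View pics/w9.png

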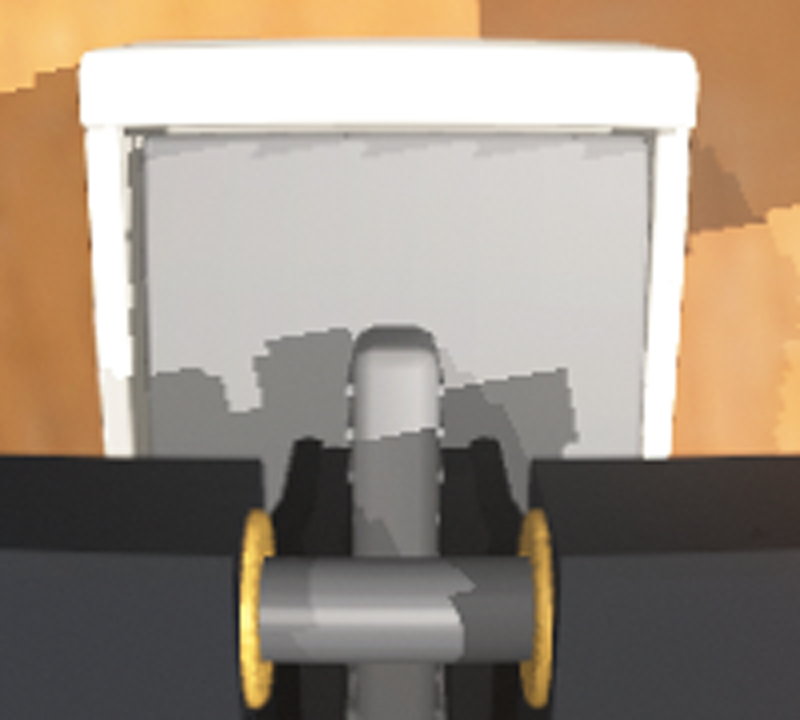

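Emit:
{"api": "drive_tool", "payload": {
  "motion": [
    [-0.1, 0, 0, 0],
    [-0.25, 0, 0, 0],
    [-0.4, 0, 0, 0],
    [-0.4, 0, 0, 0]
  ]
}}

```text
time: 11.97
ee_pos: [0.4973, 0.1897, 0.0737]
eef_rot: [0.542, 0.454, -0.542, 0.454]
ft_force: [0.4, 0.6, -1.7]
width: 0.0123
```

Emit:
{"api": "drive_tool", "payload": {
  "motion": [
    [-0.2, 0, 0, 0],
    [-0.5, 0, 0, 0],
    [-0.8, 0, 0, 0],
    [-1.2, 0, 0, 0],
    [-1.7, 0, 0, 0],
    [-2.2, 0, 0, 0],
    [-2.2, 0, 0, 0]
  ]
}}

```text
time: 12.55
ee_pos: [0.4979, 0.1899, 0.0968]
eef_rot: [0.543, 0.454, -0.542, 0.454]
ft_force: [-0.2, 0.8, -1.4]
width: 0.012
```

Run:
```python
from h import *
plan([.4984,.1952,.0697])
im=r.camera('wrist'); crop(im,130,60,390,290,3.0,'pics/w10.png')
im=r.camera('scene'); crop(im,195,140,315,240,6,'pics/s10.png')
```

```text
t 12.55 pos [0.4979 0.1899 0.0968] w 0.012 F [-0.17  0.8  -1.36]
shift cm [ 2.71 -0.05 -0.53] twist units 0.02
```

View pics/w10.png

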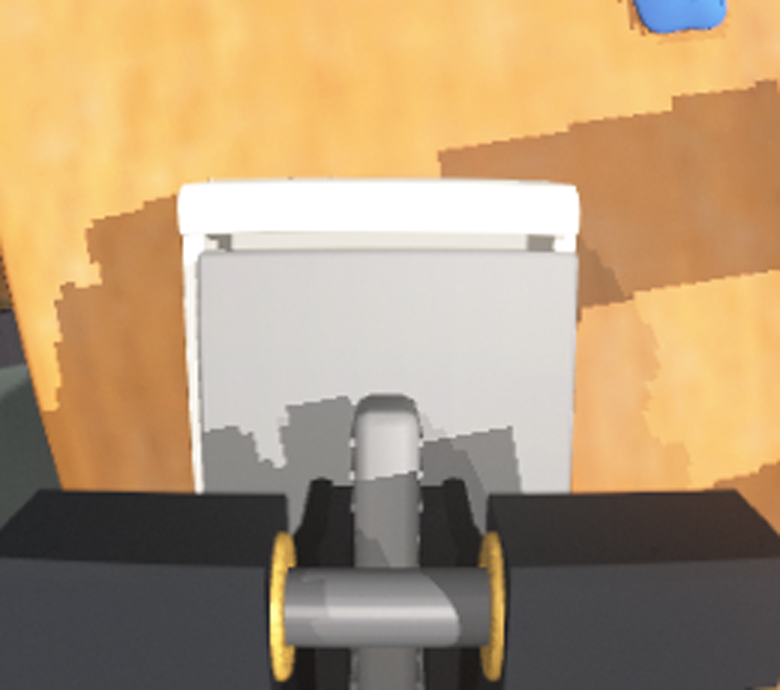

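View pics/s10.png

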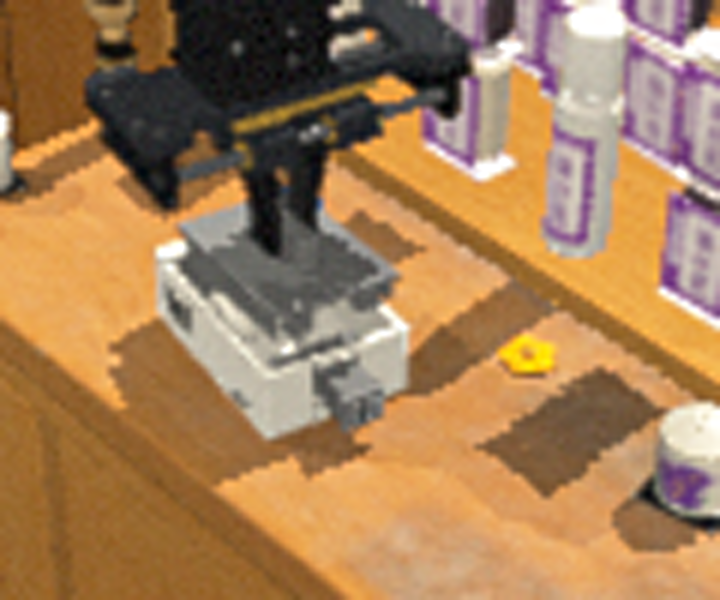

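Emit:
{"api": "drive_tool", "payload": {
  "motion": [
    [-0.6, 0, 0, 0],
    [-1.6, 0, 0, 0],
    [-3, 0, 0, 0],
    [-4.5, 0, 0.2, 0],
    [-5.7, 0, 0.8, 0],
    [-6.5, 0, 2, 0],
    [-6.5, 0, 4, 0],
    [-6.5, 0.1, 6.5, 0],
    [-6.5, 0.1, 9, 0],
    [-6.5, 0.2, 11.5, 0],
    [-6.5, 0.3, 14, 0],
    [-6.5, 0.3, 16, 0],
    [-6.5, 0.3, 17.5, 0],
    [-6.5, 0.3, 18.4, 0],
    [-6.5, 0.3, 18.7, 0],
    [-6.5, 0.3, 18.7, 0]
  ]
}}

```text
time: 13.98
ee_pos: [0.4673, 0.0045, 0.1607]
eef_rot: [0.543, 0.454, -0.542, 0.454]
ft_force: [0.0, 0.6, -0.4]
width: 0.0117
```

Run:
```python
from h import *
plan([.468,.005,.060])
im=r.camera('wrist'); crop(im,0,0,512,384,1.5,'pics/w11.png')
im=r.camera('scene'); crop(im,215,130,375,250,5,'pics/s11.png')
```

```text
t 13.98 pos [0.4673 0.0045 0.1607] w 0.0117 F [ 0.05  0.64 -0.37]
shift cm [10.07  0.06 -0.06] twist units 0.0
```

View pics/w11.png

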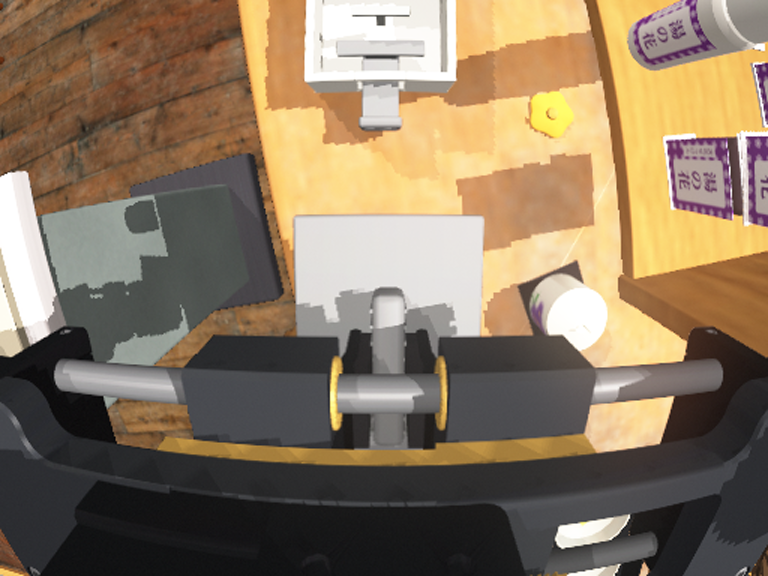

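View pics/s11.png

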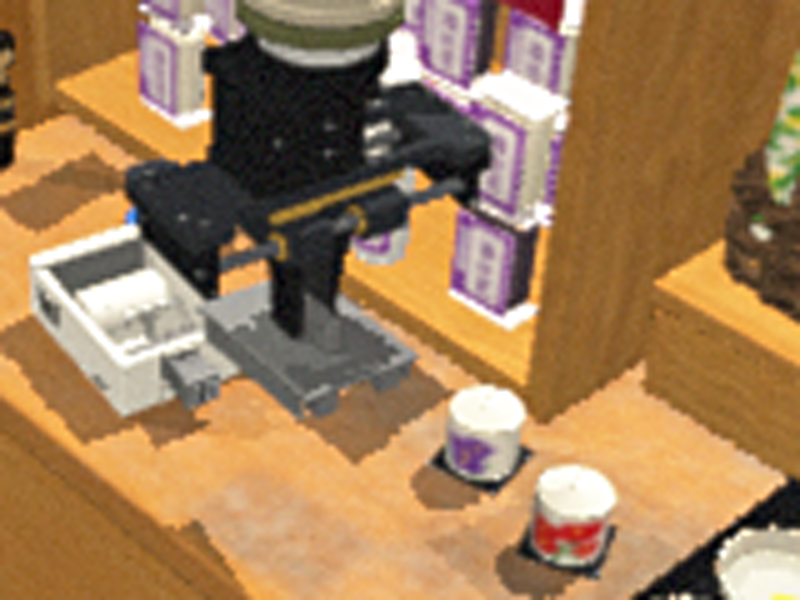

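Emit:
{"api": "drive_tool", "payload": {
  "motion": [
    [0.6, 0, 0, 0],
    [1.8, 0, 0, 0],
    [3.5, 0, 0, 0],
    [5.2, 0, 0, 0],
    [6.9, 0, 0, 0],
    [8.2, 0, 0, 0],
    [9.2, 0, 0, 0],
    [9.8, 0, 0, 0],
    [10.2, 0, 0, 0],
    [10.4, 0, 0, 0],
    [10.4, 0, 0, 0],
    [10.4, 0, 0, 0]
  ]
}}

```text
time: 15.08
ee_pos: [0.4678, 0.0052, 0.0569]
eef_rot: [0.542, 0.454, -0.542, 0.454]
ft_force: [-0.1, 0.0, -0.7]
width: 0.0119
```

Emit:
{"api": "drive_tool", "payload": {
  "motion": [
    [0.1, 0, 0, 0],
    [0.2, 0, 0, 0],
    [0.3, 0, 0, 0],
    [0.4, 0, 0, 0],
    [0.4, 0, 0, 0]
  ],
  "force": 5
}}

```text
time: 15.5
ee_pos: [0.4673, 0.0051, 0.0524]
eef_rot: [-0.542, -0.454, 0.542, -0.454]
ft_force: [0.1, 1.2, -1.3]
width: 0.0118
```

Emit:
{"api": "drive_tool", "payload": {
  "motion": [
    [0.1, 0, 0, 0],
    [0.2, 0, 0, 0],
    [0.2, 0, 0, 0]
  ]
}}

```text
time: 15.75
ee_pos: [0.4673, 0.0051, 0.0503]
eef_rot: [-0.542, -0.454, 0.542, -0.454]
ft_force: [-0.5, 0.3, -2.3]
width: 0.0117
```

Emit:
{"api": "drive_tool", "payload": {
  "motion": [
    [0.1, 0, 0, 0],
    [0.2, 0, 0, 0],
    [0.2, 0, 0, 0]
  ]
}}

```text
time: 16.0
ee_pos: [0.4673, 0.0051, 0.0483]
eef_rot: [-0.542, -0.454, 0.542, -0.454]
ft_force: [0.6, -0.7, -1.1]
width: 0.012
```

Emit:
{"api": "drive_tool", "payload": {
  "motion": [
    [0.05, 0, 0, 0],
    [0.1, 0, 0, 0],
    [0.1, 0, 0, 0]
  ]
}}

```text
time: 16.25
ee_pos: [0.4674, 0.0051, 0.0474]
eef_rot: [-0.542, -0.454, 0.542, -0.454]
ft_force: [-0.3, -0.3, -0.9]
width: 0.0118
```

Emit:
{"api": "drive_tool", "payload": {
  "motion": [
    [0.05, 0, 0, 0],
    [0.1, 0, 0, 0],
    [0.1, 0, 0, 0]
  ]
}}

```text
time: 16.5
ee_pos: [0.4675, 0.0051, 0.0465]
eef_rot: [0.542, 0.454, -0.542, 0.454]
ft_force: [1.1, -0.2, -0.9]
width: 0.0117
```

Emit:
{"api": "drive_tool", "payload": {
  "motion": [
    [0.05, 0, 0, 0],
    [0.1, 0, 0, 0],
    [0.1, 0, 0, 0]
  ]
}}

```text
time: 16.75
ee_pos: [0.4675, 0.005, 0.0455]
eef_rot: [0.542, 0.454, -0.542, 0.454]
ft_force: [0.1, -0.8, 0.4]
width: 0.0119
```

Run:
```python
from h import *
plan([.468,.005,.042])
im=r.camera('scene'); crop(im,215,130,375,250,5,'pics/s12.png')
im=r.camera('wrist'); crop(im,110,40,410,290,2.6,'pics/w12.png')
```

```text
t 16.75 pos [0.4675 0.005  0.0455] w 0.0119 F [ 0.05 -0.79  0.41]
shift cm [ 0.35  0.05 -0.01] twist units 0.02
```

View pics/s12.png

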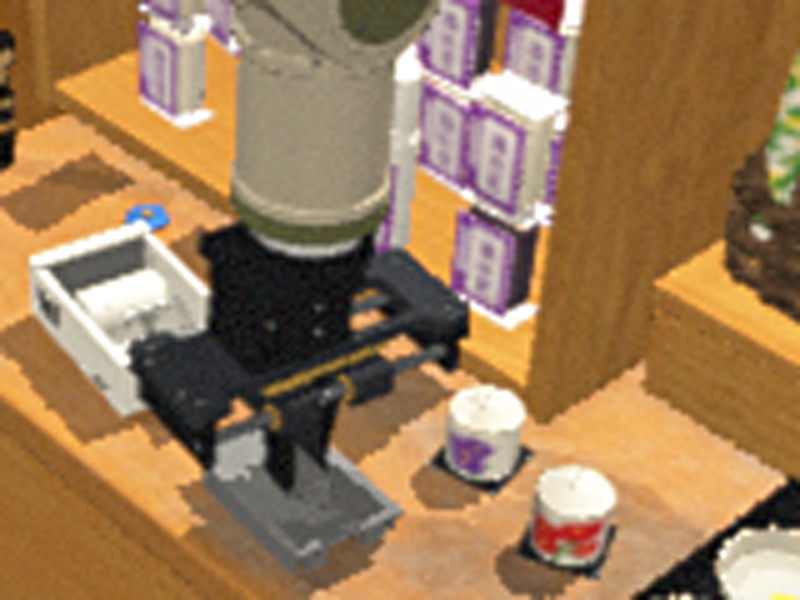

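View pics/w12.png

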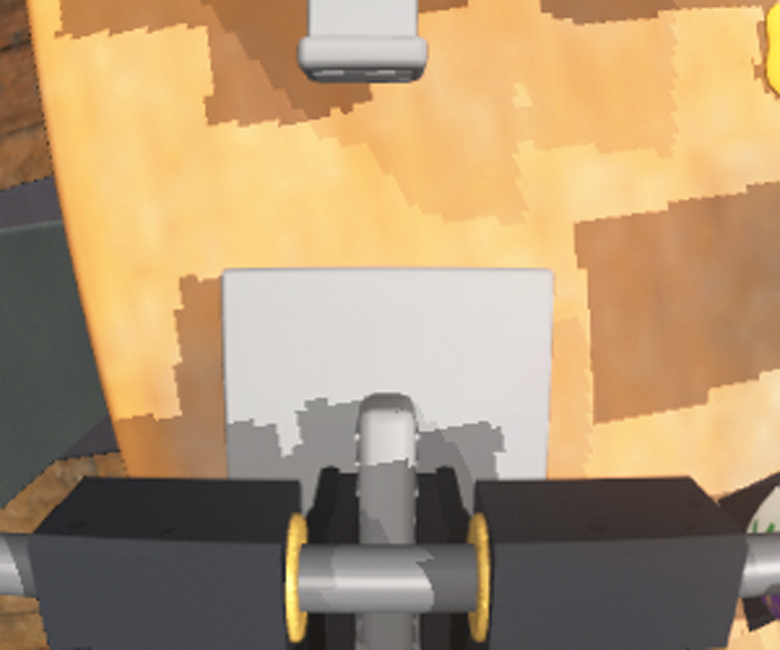

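Emit:
{"api": "drive_tool", "payload": {
  "motion": [
    [0.05, 0, 0, 0],
    [0.1, 0, 0, 0],
    [0.1, 0, 0, 0]
  ]
}}

```text
time: 17.1
ee_pos: [0.4675, 0.0051, 0.0445]
eef_rot: [0.542, 0.454, -0.542, 0.454]
ft_force: [1.2, -1.6, -0.5]
width: 0.0122
```

Emit:
{"api": "drive_tool", "payload": {
  "motion": [
    [0.05, 0, 0, 0],
    [0.1, 0, 0, 0],
    [0.1, 0, 0, 0]
  ]
}}

```text
time: 17.35
ee_pos: [0.4674, 0.0051, 0.0434]
eef_rot: [-0.542, -0.454, 0.542, -0.454]
ft_force: [-0.3, -1.3, 0.4]
width: 0.0116
```

Emit:
{"api": "drive_tool", "payload": {
  "motion": [
    [0.05, 0, 0, 0],
    [0.1, 0, 0, 0],
    [0.1, 0, 0, 0]
  ]
}}

```text
time: 17.6
ee_pos: [0.4674, 0.0051, 0.0424]
eef_rot: [-0.542, -0.454, 0.542, -0.454]
ft_force: [0.0, -0.7, -0.5]
width: 0.0118
```

Emit:
{"api": "drive_tool", "payload": {
  "motion": [
    [0.05, 0, 0, 0],
    [0.05, 0, 0, 0]
  ]
}}

```text
time: 17.77
ee_pos: [0.4674, 0.0051, 0.0419]
eef_rot: [-0.542, -0.454, 0.542, -0.454]
ft_force: [-0.1, -0.4, -0.2]
width: 0.012
```

Emit:
{"api": "drive_tool", "payload": {
  "motion": [
    [0.05, 0, 0, 0],
    [0.05, 0, 0, 0]
  ]
}}

```text
time: 17.93
ee_pos: [0.4675, 0.0051, 0.0416]
eef_rot: [0.542, 0.454, -0.542, 0.454]
ft_force: [-0.3, -0.3, 2.4]
width: 0.0119
```

Run:
```python
from h import *
plan([.468,.005,.042])
im=r.camera('scene'); crop(im,240,200,310,255,10,'pics/s13.png')
im=r.camera('wrist'); crop(im,110,40,410,290,2.6,'pics/w13.png')
```

```text
t 17.93 pos [0.4675 0.0051 0.0416] w 0.0119 F [-0.34 -0.34  2.37]
shift cm [-0.04  0.05  0.  ] twist units 0.02
```

View pics/s13.png

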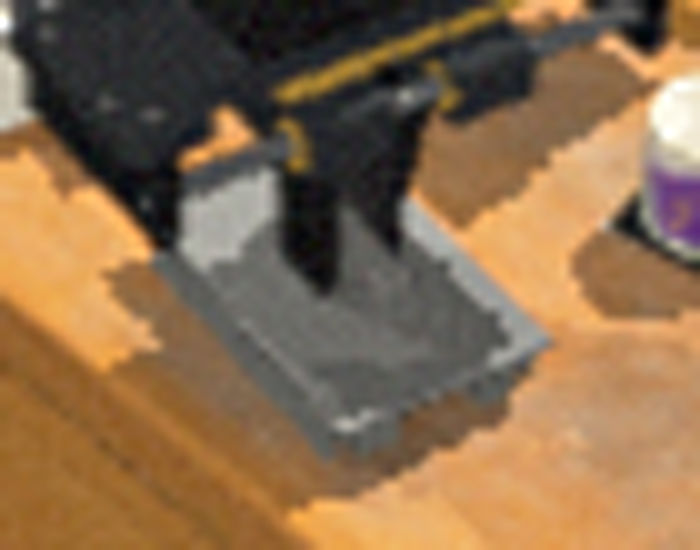

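View pics/w13.png

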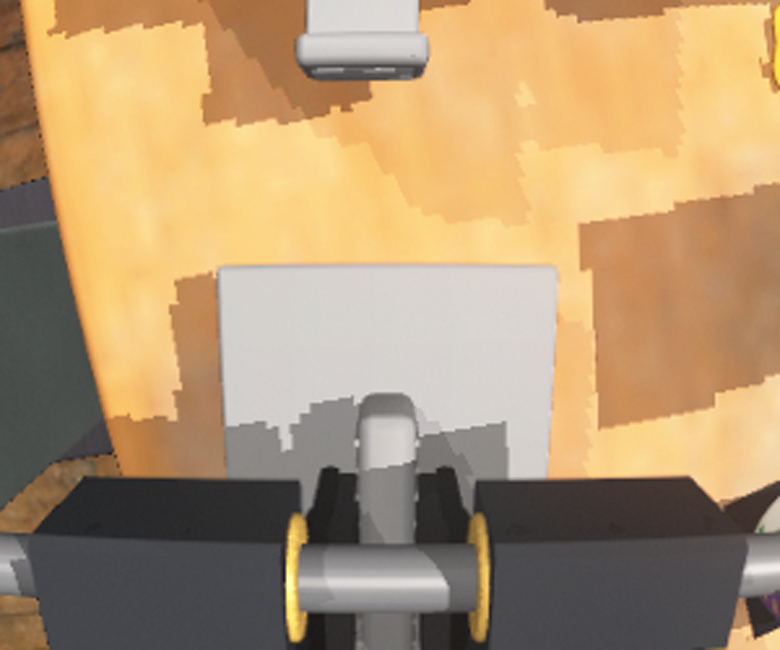

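Emit:
{"api": "drive_tool", "payload": {
  "motion": [
    [0, 0, 0, 0],
    [0, 0, 0, 0],
    [0, 0, 0, 0],
    [0, 0, 0, 0],
    [0, 0, 0, 0],
    [0, 0, 0, 0]
  ],
  "grip": 150
}}

```text
time: 18.53
ee_pos: [0.4674, 0.0051, 0.0415]
eef_rot: [0.542, 0.454, -0.542, 0.454]
ft_force: [-0.2, -0.5, -0.2]
width: 0.0345
```

Emit:
{"api": "drive_tool", "payload": {
  "motion": [
    [-0.2, 0, 0, 0],
    [-0.6, 0, 0, 0],
    [-1.5, 0, 0, 0],
    [-3, 0, 0, 0],
    [-5, 0, 0, 0],
    [-7.5, 0, 0, 0],
    [-10, 0, 0, 0],
    [-12, 0, 0, 0],
    [-13, 0, 0, 0],
    [-13, 0, 0, 0],
    [-13, 0, 0, 0]
  ]
}}

```text
time: 19.45
ee_pos: [0.4674, 0.0052, 0.1714]
eef_rot: [0.542, 0.454, -0.542, 0.454]
ft_force: [-0.1, -0.2, -1.3]
width: 0.0358
```

Run:
```python
from h import *
plan([.468,.005,.042])
im=r.camera('scene'); crop(im,175,130,345,250,4.7,'pics/s14.png')
cal=r.calibration('wrist');print(cal['xyz'],cal['orientation'])
im=r.camera('wrist'); crop(im,0,0,512,384,1.5,'pics/w14.png')
```

```text
t 19.45 pos [0.4674 0.0052 0.1714] w 0.0358 F [-0.08 -0.24 -1.32]
shift cm [12.94  0.05  0.02] twist units 0.02
[0.48116748 0.07603186 0.31467498] [-0.13286412  0.01233441 -0.08740605  0.98719561]
```

View pics/s14.png

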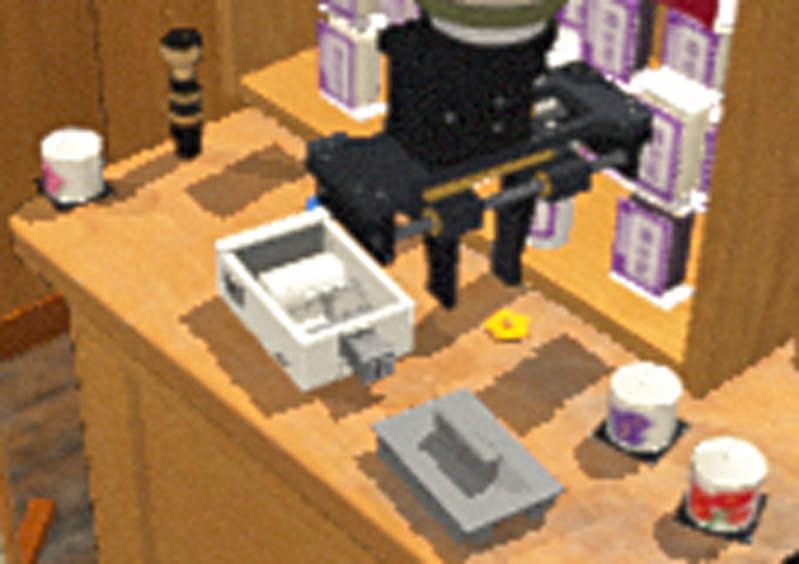

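View pics/w14.png

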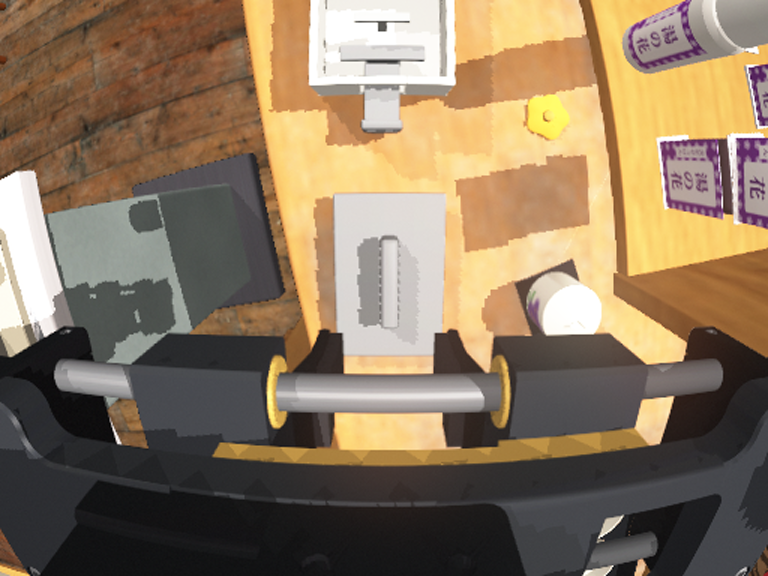

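Run:
```python
from h import *
cal=r.calibration('wrist')
def P(a,b,z): return plane('wrist',(a+.5)/1.5-.5,(b+.5)/1.5-.5,z,cal)
a,b,c,d=[P(u,v,.02) for u,v in((335,193),(445,194),(343,355),(435,355))]
print(a,b,c,d); print(np.linalg.norm(a-b),np.linalg.norm(c-d),np.linalg.norm(a-c),np.linalg.norm(b-d))
m,n=P(389,238,.04),P(387.5,327,.04); print('rib',m,n,np.linalg.norm(m-n))
def S(a,b,z): return plane('scene',(a+.5)/4.7-.5+175,(b+.5)/4.7-.5+130,z)
q=[S(*p,.02) for p in((374,428),(463,390),(563,490),(463,538))]
print(q,[np.linalg.norm(q[i]-q[i-1]) for i in range(4)])
```

```text
[0.44315765 0.06627318 0.02      ] [0.51444425 0.05290853 0.02      ] [ 0.42526884 -0.04752941  0.02      ] [ 0.49070766 -0.05918095  0.02      ]
0.07252857027163347 0.0664680187020085 0.11519998860605475 0.11457520730698335
rib [0.47342158 0.03324811 0.04      ] [ 0.46214543 -0.02442015  0.04      ] 0.0587603653600093
[array([0.44082196, 0.06243368, 0.02      ]), array([0.51129135, 0.05259861, 0.02      ]), array([ 0.49238859, -0.0588594 ,  0.02      ]), array([ 0.4156482 , -0.04866372,  0.02      ])] [np.float64(0.11391378469401589), np.float64(0.07115239650057877), np.float64(0.11304955664420989), np.float64(0.07741473050740112)]
```

Emit:
{"api": "drive_tool", "payload": {
  "motion": [
    [-0.5, 0, 1, 0],
    [-1, 0, 3, 0],
    [-2, 0, 6, 0],
    [-3, 0, 8, 0],
    [-3, 0, 9, 0],
    [-3, 0, 9, 0],
    [-3, 0, 9, 0]
  ]
}}

```text
time: 20.13
ee_pos: [0.4513, -0.0832, 0.2008]
eef_rot: [-0.542, -0.454, 0.542, -0.454]
ft_force: [0.1, 0.3, -0.1]
width: 0.0355
```

Run:
```python
from h import *
im=r.camera('wrist'); crop(im,190,0,340,200,3.9,'pics/w15.png')
im=r.camera('scene'); crop(im,235,190,325,255,8,'pics/s15.png')
print(r.read_state()['time'])
```

```text
20.2333
```

View pics/w15.png

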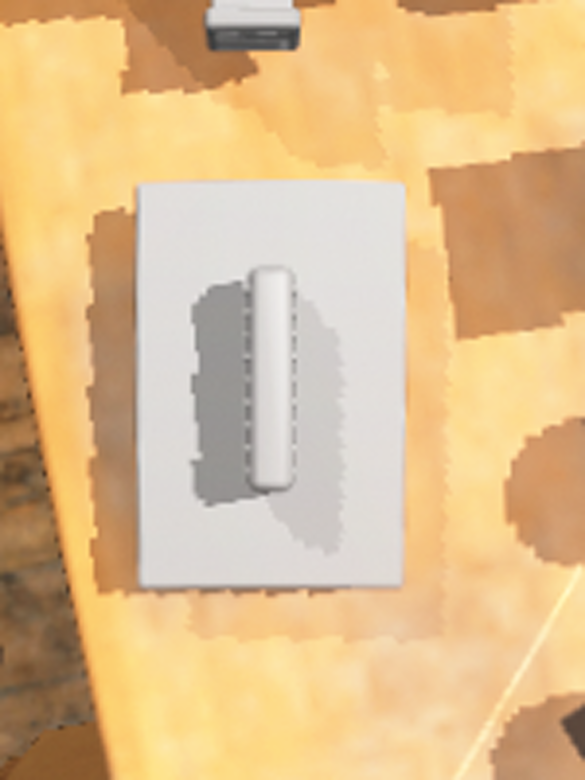

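View pics/s15.png

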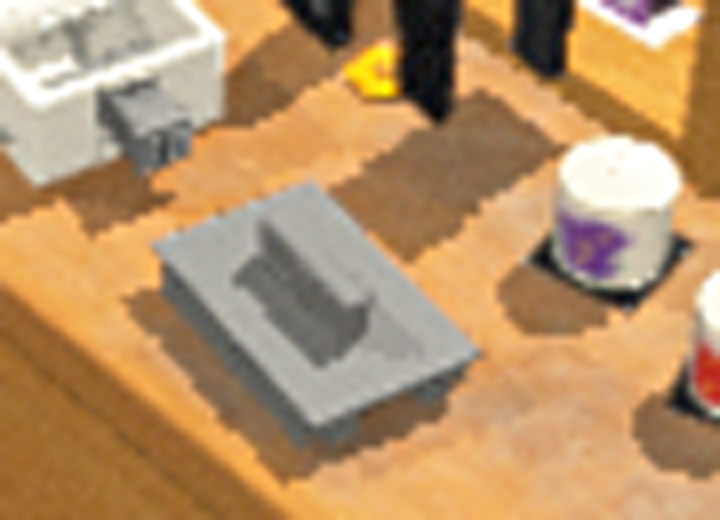

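Run:
```python
from bench import r
print(r.close_job())
```

```text
the job is handed in; nothing more can be done
None
```

The cover is off the printer and lying rib up on the bare counter to its right, at about (0.467, 0.005) m. I handed the job in at about 20 s of the 64 s allowed.

- **Pressing the tab:** I felt for the tab with the closed fingers and pressed it to its hard stop. The highest force I read there was about 10 N. I held it for about 1.3 s, and the wrist picture showed the cover's front up: its 75 mm width fitted a height of 53 mm.
- **Drawing and lifting:** I took the rib with 15 N and drew the cover about 5.6 mm toward the tab end, until its rear edge showed clear of the lip. It then lifted straight up with no added resistance in the force readings.
- **Laying it down:** I loosened the grip to 5 N and lowered the cover in small steps, because it still hung at its lean. It settled level with about 3 N of contact before I let go.

**Last checks:** The scene picture and the closer wrist picture agree that the cover lies flat, to within a few mm of the expected outline. It is about 2 cm from the counter's front edge and clear of the tab and the nearest candle. The candles, doll and brooches within the last views look unmoved. I did not look at the lying candle (`stick_mid`) again, but the arm never went near it. No check failed.

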